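Switch on the waste disposer under its splash cover

TASK

Switch on the sink's waste disposer: swing up the yellow cover of its switch box, push the red switch inside fully over towards the hinge side, and shut the yellow cover flat on its box again. Leave the blue-covered box, which serves the water heater, closed.

Things in the scene. Friction and masses are not known exactly. Their poses are not given: they have to be found in the camera images.
- disposer_box: Grey open-topped switch box under the yellow cover, fixed to the worktop: 160 (x) x 110 (y) x 65 mm high, walls 4 mm, well empty but for the switch. Origin: centre of the underside; x towards the hinge side (away from the robot at yaw 0), y along the hinge, z up. Hinge line at x +80, z 65. Red switch paddle pivots about the y line x -5, z 15; 26 wide (y), 8 thick, 40 long.
- disposer_cover (a joint): Yellow plate's angle, rad: 0 shut, 1.57 upright, stop 1.9; stays at any angle (friction hinge, 2.5 N at the pull). 162 x 114 x 6 mm; a stem at mid free edge bears a black T pull: bar 18 dia, 24 long along y, centre 192 from hinge, 3 above plate underside: x -112, y 0, z 68 in the box frame when shut. Pinch its ends along y from above; it turns in the fingers.
- disposer_switch (a joint): Angle of the red switch paddle in that box, rad: 0 off, leaning 0.4 rad from upright towards -x of the box (the pull's side); 0.8 on, leaning 0.4 rad towards +x (the hinge side). Starts within 0.1 of off, stays where it is left; about 2 N on its upper half pushes it over.
- heater_cover (a joint): Angle of the cover of the other box, rad: 0 shut. That box is the same but for its blue cover, and is not to be opened. Either cover may start up to 0.1 rad ajar. The two boxes stand side by side, either one on the left.
There are look-alikes about, which are no part of the job. Leave any orange or purple look-alike of the disposer_box alone.

How it is judged:
By the outcome, as a careful person would: the job done as asked, in the order asked, and still so for the second after the job is handed in, with the robot touching nothing.
It also fails if it takes over 64 s, if anything falls off the work surface, if the arm or the gripper's body presses on something with over 40 N, if the wrist force passes 120 N, or if a joint passes its speed limit or range.

ROBOT

A 7-joint arm with a two-finger parallel gripper is mounted at the origin on the work surface. World frame = base frame: x ahead of the robot, y to its left, z up, the work surface at z = 0. Lengths are in m, angles in rad, forces in N, time in s.
With the tool pointing down it reaches from about 0.4 to 0.85 m from the base axis. Payload 4.4 kg.
Tool frame: the origin (TCP) lies midway between the tips of the shut fingers; the grasp point (between the pads) lies 19 mm behind it; z points along the fingers, y is the line along which they close (so a half turn about z gives the same grasp; the last joint's range is limited). The gripper opens to 94 mm and grips with 3 to 60 N. Pads are 16 mm wide; open, the fingers measure 119 mm over their backs; the gripper's body (75 mm by 177 mm) begins 78 mm behind the grasp point.
Start: joints at [1.063, 0.628, 0.038, 1.517, -0.027, 0.996, -0.02], TCP at [0.278, -0.588, 0.205] pointing down, gripper open.
Joint ranges: [-3.06, 3.06], [-0.37, 2.12], [-1.25, 1.32], [0.18, 2.47], [-1.1, 4.24], [0.23, 1.98], [-2.94, 2.94]. Speed limits (rad/s): [2.57, 2.57, 3.14, 3.14, 3.14, 3.14, 3.14].

INTERFACE

Orientations are given as a unit quaternion [x, y, z, w].
In Python, from station import manip gives the robot as it stands.
- The arm moves only by the tool carry_out, never from a script. Its argument "series" is a list of rows, each an object with "xyz": the shift along the tool's x, y, z in mm, a list of three; "twist": the turn, a rotation vector about the tool's x, y, z in rad, a list of three; "gripper": the finger opening in mm, from 0 to 94. A call has 1 to 5 rows; each row is the pose to reach, as a shift and turn from the pose commanded when the call began, along the tool's axes at that moment; what a row does not reach only later rows make up. A row lasts 1/12 s, in which the tool goes at most 41.7 mm and 7.16 degrees, less where a joint would pass 70% of its speed; a pose out of reach is approached as far as the arm can. A call with a gripper value outside its range is refused whole. The fingers move at their own pace and stop on an object; "squeeze" is the grip in N (left out, the last holds). Time passes only in rows, so rows that repeat a pose let the fingers close. It gives the time, the measured TCP pose, the force, the opening and the grip force at its end, in the units of the state.
- manip.sense(): the state, without advancing time (a new reading comes with each control period).
- manip.get_image(name): name is "scene" or "top"; returns (picture, depth): 480x640x3 uint8, red, green, blue; 480x640 float32, m along the optical axis (not along the pixel's ray), 0 where there is no reading.
- manip.camera_params(name): a dict with "camera_matrix" (3x3 intrinsics, pixels), "rvec" (rotation vector, rad) and "tvec" (3), from world to camera coordinates, as OpenCV has them. Camera axes: x right, y down, z forward; pixel columns grow to the right and rows downward; lengths in m; the calibration is good to about 2 mm. A picture is of the moment at which its call begins. camera_params takes no time and is no camera call.
- manip.finish_job(): hands the job in; it is judged then, once.
The state is a dict: "time": time; "joints": joint angles; "joint_vel": joint speeds; "joint_efforts": joint torques, N m; "tcp_pos": TCP position; "orientation": TCP orientation; "wrist_force": force on the tool from outside, world axes, zero at the start; "torque": the same for the moment, N m; "opening": finger opening in m; "finger_force": force on a finger pad.
Only numpy, scipy, OpenCV 4.12 (cv2) and the standard library are available. Lean on these libraries where they do the work, as an engineer would, in place of code of your own. Each camera call takes 0.05 s, during which the arm holds its last target. There are 200 camera calls.

## Working session

There is one attempt and no reset: what is moved stays moved. The work goes in short steps, Python scripts to look and compute and a tool call to move; the robot and the scene stay as the last step left them, time stands still between calls to the robot, and variables do not carry over. Pictures are saved under pics/ and viewed, at most 10 in all, crops included, and the job is handed in when it is done.

Besides the shell and the picture viewer there is one more tool, called after "Request:" as a command line: name --argument value ..., lists and objects as JSON in quotes. carry_out: Moves the arm, as the interface text tells. Its arguments: {"type":"object","properties":{"series":{"type":"array"},"squeeze":{"type":"number"}},"required":["series"]}

```bash
mkdir -p pics; cat > h.py <<'E'
import numpy as np, cv2
from station import manip
def cam(n):
    p=manip.camera_params(n); R=cv2.Rodrigues(np.array(p["rvec"],float))[0]
    return np.array(p["camera_matrix"]),R,np.array(p["tvec"],float).ravel()
def cloud(n):
    im,d=manip.get_image(n); K,R,t=cam(n)
    v,u=np.mgrid[:480,:640]
    pc=np.stack([(u-K[0,2])/K[0,0]*d,(v-K[1,2])/K[1,1]*d,d],-1)
    return im,d,(pc-t)@R
def save(n,im): cv2.imwrite("pics/"+n,im[:,:,::-1])
E
python3 - <<'E'
from h import *
for n in("scene","top"):
    im,d,P=cloud(n); save(n+"0.png",im); np.savez("/tmp/"+n,im=im,d=d,P=P)
    print(n,cam(n)[1:],)
print(manip.sense())
E
```

```text
scene (array([[ 0.77806256,  0.62813813, -0.00781915],
       [ 0.48525821, -0.60889136, -0.62751557],
       [-0.39892747,  0.48445206, -0.77856475]]), array([-0.46280482, -0.17262819,  1.62389294]))
top (array([[ 0.01887128, -0.99979755, -0.00698028],
       [-0.99901967, -0.01857605, -0.04018256],
       [ 0.04004476,  0.00773174, -0.99916797]]), array([0.0843148 , 0.53208577, 1.11874607]))
{'time': 0.1, 'joints': array([ 1.06318538,  0.62920995,  0.03846522,  1.51825017, -0.02697765,
        0.99626218, -0.0200135 ]), 'joint_vel': array([ 7.53864578e-04, -2.80796674e-03, -3.07004850e-04, -4.56711030e-03,
        9.66270770e-05,  3.09036092e-04, -9.15355135e-04]), 'joint_efforts': array([ 2.95215432e-03, -5.50792301e+01,  1.14762761e+00, -1.87117571e+01,
       -5.21100091e-02,  1.92171510e-02,  8.58279191e-05]), 'tcp_pos': array([ 0.2776906 , -0.58706241,  0.20468045]), 'orientation': array([ 9.75701047e-01,  2.19104580e-01, -1.97820168e-04, -7.80936903e-04]), 'wrist_force': array([ 0.1049549 ,  0.67989338, -0.59159982]), 'torque': array([ 0.05764008,  0.03326236, -0.07834541]), 'finger_force': 0.0, 'opening': 0.09383975857667129}
```

View pics/scene0.png

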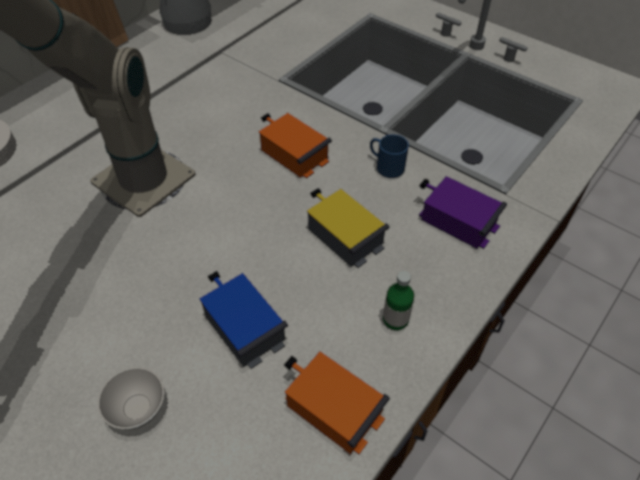

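View pics/top0.png

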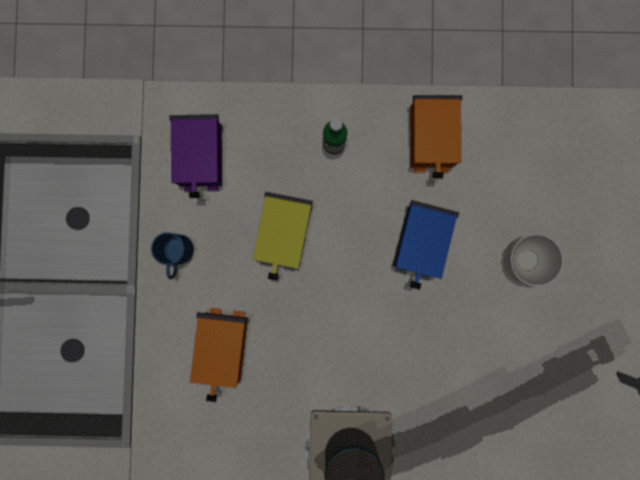

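The scene view shows the yellow cover at (347,220) with its pull at (316,193). The top view shows the same cover at (283,232) with the pull at (274,275), and blue at (427,240). Next I'll fit the yellow plate.

```bash
python3 - <<'E'
from h import *
for n in("top","scene"):
    z=np.load(f"/tmp/{n}.npz"); im,d,P=z["im"],z["d"],z["P"]
    h=cv2.cvtColor(im,cv2.COLOR_RGB2HSV)
    for name,lo,hi in(("Y",22,35),("B",105,125)):
        m=((h[...,0]>lo)&(h[...,0]<hi)&(h[...,1]>150)&(d>0)).astype(np.uint8)
        k,l,s,c=cv2.connectedComponentsWithStats(m); i=1+s[1:,4].argmax() 
        m=cv2.erode((l==i).astype(np.uint8),np.ones((3,3)))>0
        Q=P[m]; c=Q.mean(0); nrm=np.linalg.svd(Q-c,full_matrices=False)[2][2]; nrm*=np.sign(nrm[2])
        r=cv2.minAreaRect(Q[:,:2].astype(np.float32)*1000)
        print(n,name,s[i],"c",c.round(4),"n",nrm.round(4),"rect",r,"tilt",np.arccos(nrm[2]))
    # black pull near yellow
    dark=(im.max(2)<40)&(d>0)&(P[...,2]>.03)&(P[...,2]<.12)
    k,l,s,c=cv2.connectedComponentsWithStats(dark.astype(np.uint8))
    for i in range(1,k):
        if s[i,4]>20: print(s[i],c[i].round(1),P[l==i].mean(0).round(4),P[l==i].max(0).round(4))
E
```

```text
top Y [ 254  197   57   78 2911] c [0.5505 0.1802 0.0721] n [ 0.0025 -0.004   1.    ] rect ((539.57958984375, 182.8603515625), (104.44192504882812, 173.44033813476562), 79.84700012207031) tilt 0.004669622123609076
top B [ 395  205   61   79 3042] c [ 0.5358 -0.1664  0.0736] n [ 0.0262 -0.0089  0.9996] rect ((528.0341796875, -165.16920471191406), (108.36133575439453, 167.4309844970703), 76.69750213623047) tilt 0.027658792762490426
[178 116  13   2  22] [183.2 116.5] [0.8303 0.4285 0.0737] [0.8324 0.4414 0.0774]
[197 122  24  63 173] [215.7 160.8] [0.729  0.3532 0.0429] [0.8269 0.3996 0.0662]
[324 138  21  10  77] [333.3 143.4] [0.7636 0.0601 0.0977] [0.7754 0.0824 0.1126]
[433 172  10   6  51] [437.3 174.8] [ 0.6967 -0.194   0.0755] [ 0.7042 -0.1849  0.0804]
[178 183  13   2  22] [184.4 183.6] [0.6695 0.4291 0.0462] [0.6704 0.4466 0.0593]
[189 192  11   6  53] [194.2 194.3] [0.6386 0.3949 0.0763] [0.645  0.4077 0.0811]
[396 222  10  39  46] [400.3 241.6] [ 0.5347 -0.1131  0.0376] [ 0.5845 -0.1012  0.0482]
[153 234  20  29 249] [159.8 247.3] [0.5088 0.4809 0.0586] [0.5412 0.4904 0.089 
[... 1343 characters left out ...]
.6456 0.4062 0.0835]
[312 190   8   7  30] [314.9 192.7] [0.446  0.1934 0.0774] [0.4509 0.205  0.0841]
[423 206  73  37 567] [455.1 224. ] [0.7612 0.3468 0.0471] [0.838  0.4029 0.0761]
[309 216  75  44 569] [345.4 240.5] [0.5829 0.1385 0.0471] [0.6457 0.2157 0.0759]
[209 273  10   8  40] [213.1 276.1] [ 0.431  -0.1483  0.0814] [ 0.4375 -0.1391  0.0861]
[387 300  15  10  39] [392.9 305.5] [0.7893 0.0279 0.0951] [0.8049 0.0369 0.1042]
[205 310  79  51 429] [250.6 341.4] [ 0.5917 -0.2048  0.0478] [ 0.6326 -0.1415  0.0749]
[286 358  10  11  58] [289.9 362.7] [ 0.6994 -0.2017  0.0768] [ 0.7054 -0.1887  0.0835]
[348 409  33  38  66] [363.3 430.6] [ 0.894  -0.2201  0.0703] [ 0.8969 -0.1673  0.0773]
```

Request:
carry_out --series '[{"xyz": [33,-23,0],"twist": [0,0,0.123],"gripper": 60},{"xyz": [66,-46,0],"twist": [0,0,0.246],"gripper": 60},{"xyz": [99,-69,0],"twist": [0,0,0.37],"gripper": 60},{"xyz": [132,-92,0],"twist": [0,0,0.493],"gripper": 60},{"xyz": [165,-115,0],"twist": [0,0,0.617],"gripper": 60}]'

```text
time: 0.52
tcp_pos: [0.3783, -0.4112, 0.2051]
orientation: [0.996, -0.091, -0.0, -0.0]
wrist_force: [0.6, 0.1, 0.6]
opening: 0.0643
finger_force: 0.0
```

Request:
carry_out --series '[{"xyz": [4,-39,0],"twist": [0,0,0],"gripper": 60},{"xyz": [8,-78,0],"twist": [0,0,0],"gripper": 60},{"xyz": [12,-117,0],"twist": [0,0,0],"gripper": 60},{"xyz": [16,-156,0],"twist": [0,0,0],"gripper": 60},{"xyz": [20,-195,0],"twist": [0,0,0],"gripper": 60}]'

```text
time: 0.93
tcp_pos: [0.4316, -0.2225, 0.2053]
orientation: [0.996, -0.087, -0.0, -0.0]
wrist_force: [0.1, 0.1, 0.1]
opening: 0.0601
finger_force: 0.0
```

Request:
carry_out --series '[{"xyz": [2,-39,0],"twist": [0,0,0],"gripper": 60},{"xyz": [4,-78,0],"twist": [0,0,0],"gripper": 60},{"xyz": [6,-117,0],"twist": [0,0,0],"gripper": 60},{"xyz": [8,-156,0],"twist": [0,0,0],"gripper": 60},{"xyz": [10,-195,0],"twist": [0,0,0],"gripper": 60}]'

```text
time: 1.35
tcp_pos: [0.4753, -0.0324, 0.2054]
orientation: [0.996, -0.088, -0.0, 0.0]
wrist_force: [0.4, 0.4, 0.3]
opening: 0.0602
finger_force: 0.0
```

Request:
carry_out --series '[{"xyz": [-13,-38,0],"twist": [0,0,0],"gripper": 60},{"xyz": [-26,-76,0],"twist": [0,0,0],"gripper": 60},{"xyz": [-39,-114,0],"twist": [0,0,0],"gripper": 60},{"xyz": [-52,-152,0],"twist": [0,0,0],"gripper": 60},{"xyz": [-65,-190,0],"twist": [0,0,0],"gripper": 60}]'

```text
time: 1.77
tcp_pos: [0.4437, 0.1659, 0.2054]
orientation: [0.996, -0.087, -0.0, 0.0]
wrist_force: [1.0, 0.1, 0.1]
opening: 0.0597
finger_force: 0.0
```

Request:
carry_out --series '[{"xyz": [-5,-29,20],"twist": [0,0,0],"gripper": 60},{"xyz": [-6,-30,60],"twist": [0,0,0],"gripper": 60},{"xyz": [-6,-30,80],"twist": [0,0,0],"gripper": 60},{"xyz": [-6,-30,80],"twist": [0,0,0],"gripper": 60}]'

```text
time: 2.1
tcp_pos: [0.4404, 0.1941, 0.1218]
orientation: [0.996, -0.087, -0.004, 0.002]
wrist_force: [0.4, -0.3, -0.0]
opening: 0.0599
finger_force: 0.0
```

```bash
python3 - <<'E'
from h import *
A=[]
for n,(r,c) in {"scene":(192,315),"top":(276,273)}.items():
    im,d,P=cloud(n); s=im[r-75:r+75,c-75:c+75]; A.append(cv2.resize(s,(400,400),interpolation=cv2.INTER_CUBIC))
save("a1.png",np.hstack(A)); print(manip.sense()["tcp_pos"])
E
```

```text
[0.44360355 0.19425521 0.12527356]
```

View pics/a1.png

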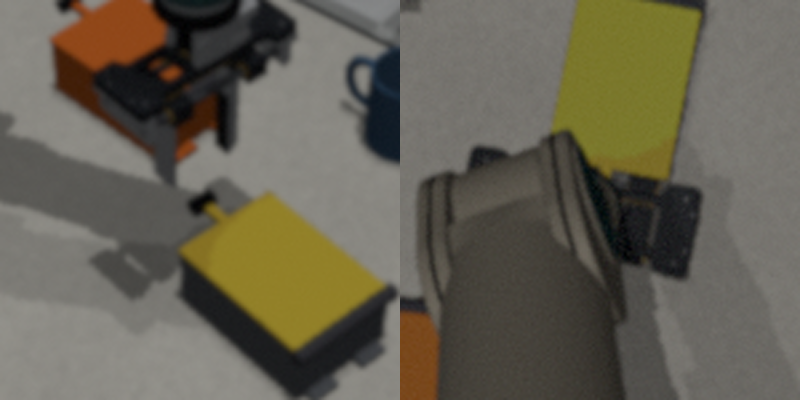

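The crop shows the open fingers above and around the pull, and the cover is still shut. I'll go down and pinch.

Request:
carry_out --series '[{"xyz": [0,0,25],"twist": [0,0,0],"gripper": 60},{"xyz": [0,-1,50],"twist": [0,0,0],"gripper": 60},{"xyz": [0,-1,66],"twist": [0,0,0],"gripper": 60},{"xyz": [0,-1,76],"twist": [0,0,0],"gripper": 60},{"xyz": [0,-1,76],"twist": [0,0,0],"gripper": 40}]'

```text
time: 2.62
tcp_pos: [0.4443, 0.1952, 0.0492]
orientation: [0.996, -0.088, -0.0, 0.0]
wrist_force: [-0.2, 0.7, 0.5]
opening: 0.0564
finger_force: 0.0
```

Request:
carry_out --series '[{"xyz": [0,0,0],"twist": [0,0,0],"gripper": 15},{"xyz": [0,0,0],"twist": [0,0,0],"gripper": 15},{"xyz": [0,0,0],"twist": [0,0,0],"gripper": 15},{"xyz": [0,0,0],"twist": [0,0,0],"gripper": 15},{"xyz": [0,0,0],"twist": [0,0,0],"gripper": 15}]' --squeeze 15

```text
time: 3.03
tcp_pos: [0.4455, 0.199, 0.0505]
orientation: [0.996, -0.087, 0.002, -0.002]
wrist_force: [0.4, 9.1, -1.7]
opening: 0.0239
finger_force: 15.3
```

Request:
carry_out --series '[{"xyz": [0,-4,0],"twist": [0,0,0],"gripper": 15},{"xyz": [1,-4,-10],"twist": [0,0,0],"gripper": 15},{"xyz": [1,-4,-19],"twist": [0,0,0],"gripper": 15},{"xyz": [4,-4,-38],"twist": [0,0,0],"gripper": 15},{"xyz": [9,-4,-57],"twist": [0,0,0],"gripper": 15}]'

```text
time: 3.45
tcp_pos: [0.4536, 0.1976, 0.1071]
orientation: [0.996, -0.088, -0.0, 0.0]
wrist_force: [2.7, -0.1, -4.5]
opening: 0.0241
finger_force: 15.0
```

Request:
carry_out --series '[{"xyz": [3,0,-9],"twist": [0,0,0],"gripper": 15},{"xyz": [7,0,-18],"twist": [0,0,0],"gripper": 15},{"xyz": [16,0,-35],"twist": [0,0,0],"gripper": 15},{"xyz": [16,0,-35],"twist": [0,0,0],"gripper": 15}]'

```text
time: 3.78
tcp_pos: [0.4698, 0.1947, 0.1438]
orientation: [0.996, -0.088, 0.0, -0.0]
wrist_force: [-2.8, -1.5, 2.8]
opening: 0.0238
finger_force: 15.0
```

Request:
carry_out --series '[{"xyz": [10,0,-16],"twist": [0,0,0],"gripper": 15},{"xyz": [22,0,-31],"twist": [0,0,0],"gripper": 15},{"xyz": [35,0,-45],"twist": [0,0,0],"gripper": 15},{"xyz": [50,0,-57],"twist": [0,0,0],"gripper": 15},{"xyz": [66,0,-68],"twist": [0,0,0],"gripper": 15}]'

```text
time: 4.2
tcp_pos: [0.5321, 0.1836, 0.2093]
orientation: [0.996, -0.087, -0.002, 0.001]
wrist_force: [-2.2, -0.4, -4.1]
opening: 0.0236
finger_force: 15.0
```

Request:
carry_out --series '[{"xyz": [17,0,-9],"twist": [0,0,0],"gripper": 15},{"xyz": [34,0,-17],"twist": [0,0,0],"gripper": 15},{"xyz": [53,0,-23],"twist": [0,0,0],"gripper": 15},{"xyz": [71,0,-27],"twist": [0,0,0],"gripper": 15},{"xyz": [90,0,-29],"twist": [0,0,0],"gripper": 15}]'

```text
time: 4.62
tcp_pos: [0.622, 0.1675, 0.2385]
orientation: [0.996, -0.087, -0.001, 0.001]
wrist_force: [-2.2, -1.0, 0.6]
opening: 0.0239
finger_force: 15.0
```

Request:
carry_out --series '[{"xyz": [19,0,0],"twist": [0,0,0],"gripper": 15},{"xyz": [38,0,2],"twist": [0,0,0],"gripper": 15},{"xyz": [48,0,3],"twist": [0,0,0],"gripper": 15},{"xyz": [48,0,3],"twist": [0,0,0],"gripper": 15},{"xyz": [48,0,3],"twist": [0,0,0],"gripper": 15}]'

```text
time: 5.03
tcp_pos: [0.6709, 0.1588, 0.2353]
orientation: [0.996, -0.088, 0.001, 0.0]
wrist_force: [1.2, -2.7, 1.7]
opening: 0.0236
finger_force: 15.0
```

Request:
carry_out --series '[{"xyz": [0,0,0],"twist": [0,0,0],"gripper": 60},{"xyz": [0,0,0],"twist": [0,0,0],"gripper": 60},{"xyz": [0,0,0],"twist": [0,0,0],"gripper": 60},{"xyz": [0,0,-20],"twist": [0,0,0],"gripper": 60},{"xyz": [0,0,-60],"twist": [0,0,0],"gripper": 60}]'

```text
time: 5.45
tcp_pos: [0.6662, 0.16, 0.2907]
orientation: [0.996, -0.087, -0.006, 0.002]
wrist_force: [0.6, 0.3, 0.3]
opening: 0.0536
finger_force: 0.0
```

Request:
carry_out --series '[{"xyz": [-41,0,0],"twist": [0,0,0],"gripper": 0},{"xyz": [-82,0,0],"twist": [0,0,0],"gripper": 0},{"xyz": [-123,0,0],"twist": [0,0,0],"gripper": 0},{"xyz": [-164,0,0],"twist": [0,0,0],"gripper": 0},{"xyz": [-200,0,0],"twist": [0,0,0],"gripper": 0}]'

```text
time: 5.87
tcp_pos: [0.4697, 0.1953, 0.2954]
orientation: [0.996, -0.087, -0.001, -0.0]
wrist_force: [0.0, 0.9, -0.1]
opening: 0.0271
finger_force: 0.0
```

Request:
carry_out --series '[{"xyz": [0,0,0],"twist": [0,0,0],"gripper": 0}]'

```text
time: 5.95
tcp_pos: [0.4649, 0.1967, 0.2955]
orientation: [0.996, -0.084, -0.003, -0.0]
wrist_force: [-1.0, -0.2, -1.2]
opening: 0.0203
finger_force: 0.0
```

```bash
python3 - <<'E'
from h import *
O=np.array([.5558,.1785,0]);yaw=-.174  # box guess from pull (.4455,.198)
ex=np.array([np.cos(yaw),np.sin(yaw),0]);ey=np.array([-ex[1],ex[0],0])
A=[]
for n,(r,c) in {"scene":(210,345),"top":(235,280)}.items():
    im,d,P=cloud(n); s=im[r-75:r+75,c-75:c+75]; A.append(cv2.resize(s,(400,400),interpolation=cv2.INTER_CUBIC))
    h=cv2.cvtColor(im,cv2.COLOR_RGB2HSV); B=np.stack([(P-O)@ex,(P-O)@ey,P[...,2]],-1)*1000
    near=(abs(B[...,0])<130)&(abs(B[...,1])<75)&(d>0)
    red=near&((h[...,0]<7)|(h[...,0]>172))&(h[...,1]>140)&(h[...,2]>40)
    yel=near&(h[...,0]>20)&(h[...,0]<36)&(h[...,1]>130)
    for k,m in(("red",red),("yel",yel)):
        if m.sum()>5: print(n,k,m.sum(),np.percentile(B[m],[5,50,95],axis=0).round(0).tolist())
save("a2.png",np.hstack(A)); print(manip.sense()["tcp_pos"])
E
```

```text
scene red 94 [[-18.0, -12.0, 24.0], [-13.0, -1.0, 41.0], [-7.0, 10.0, 56.0]]
scene yel 1211 [[83.0, -54.0, 76.0], [95.0, -5.0, 158.0], [105.0, 45.0, 226.0]]
top red 54 [[-20.0, -9.0, 27.0], [-14.0, 1.0, 49.0], [-6.0, 12.0, 56.0]]
top yel 1009 [[81.0, -47.0, 91.0], [93.0, 1.0, 170.0], [102.0, 49.0, 227.0]]
[0.47205781 0.19546509 0.29615708]
```

View pics/a2.png

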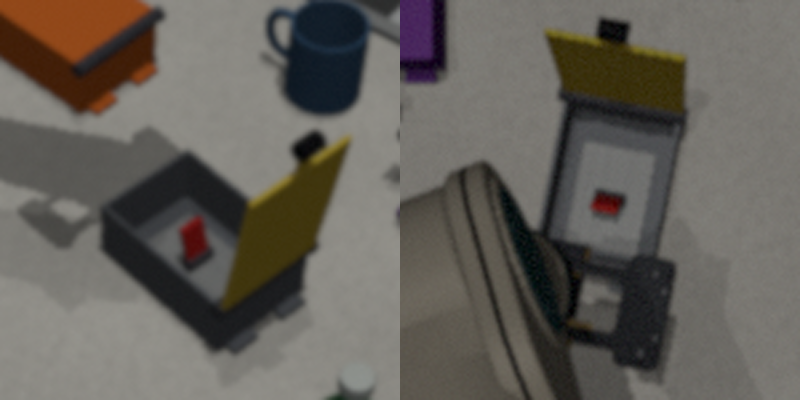

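The cover stands open at about 1.75. The red paddle leans to the pull side, with its tip near box x -20, in the scene crop at (193,240) and the top crop at (607,203). I'll bring the closed fingers into the well on its near side.

Request:
carry_out --series '[{"xyz": [34,2,10],"twist": [0,0,0],"gripper": 0},{"xyz": [35,2,50],"twist": [0,0,0],"gripper": 0},{"xyz": [35,2,90],"twist": [0,0,0],"gripper": 0},{"xyz": [35,2,130],"twist": [0,0,0],"gripper": 0},{"xyz": [35,2,170],"twist": [0,0,0],"gripper": 0}]'

```text
time: 6.47
tcp_pos: [0.5094, 0.186, 0.1238]
orientation: [0.996, -0.088, 0.001, -0.0]
wrist_force: [0.7, 0.9, -0.1]
opening: 0.0002
finger_force: 0.0
```

Request:
carry_out --series '[{"xyz": [0,0,35],"twist": [0,0,0],"gripper": 0},{"xyz": [0,0,65],"twist": [0,0,0],"gripper": 0},{"xyz": [0,0,88],"twist": [0,0,0],"gripper": 0},{"xyz": [0,0,88],"twist": [0,0,0],"gripper": 0}]'

```text
time: 6.8
tcp_pos: [0.5057, 0.1848, 0.0327]
orientation: [0.996, -0.088, -0.003, 0.002]
wrist_force: [-0.4, -0.5, -0.0]
opening: 0.0006
finger_force: 0.0
```

Request:
carry_out --series '[{"xyz": [10,0,0],"twist": [0,0,0],"gripper": 0},{"xyz": [18,0,0],"twist": [0,0,0],"gripper": 0},{"xyz": [26,0,0],"twist": [0,0,0],"gripper": 0},{"xyz": [32,0,0],"twist": [0,0,0],"gripper": 0},{"xyz": [36,0,0],"twist": [0,0,0],"gripper": 0}]'

```text
time: 7.22
tcp_pos: [0.5446, 0.1803, 0.0389]
orientation: [0.996, -0.088, 0.001, -0.001]
wrist_force: [-2.4, 1.1, 0.9]
opening: 0.0007
finger_force: 1.3
```

Request:
carry_out --series '[{"xyz": [3,0,0],"twist": [0,0,0],"gripper": 0},{"xyz": [6,0,0],"twist": [0,0,0],"gripper": 0},{"xyz": [6,0,0],"twist": [0,0,0],"gripper": 0}]'

```text
time: 7.47
tcp_pos: [0.5458, 0.1801, 0.0382]
orientation: [0.996, -0.087, -0.003, -0.0]
wrist_force: [-8.2, 1.9, 10.4]
opening: 0.0007
finger_force: 6.0
```

Request:
carry_out --series '[{"xyz": [2,0,0],"twist": [0,0,0],"gripper": 0},{"xyz": [4,0,0],"twist": [0,0,0],"gripper": 0},{"xyz": [4,0,0],"twist": [0,0,0],"gripper": 0}]'

```text
time: 7.72
tcp_pos: [0.5461, 0.18, 0.0381]
orientation: [0.996, -0.087, -0.006, 0.0]
wrist_force: [-14.5, 2.1, 15.9]
opening: 0.0008
finger_force: 9.9
```

Request:
carry_out --series '[{"xyz": [-20,0,0],"twist": [0,0,0],"gripper": 0},{"xyz": [-40,0,0],"twist": [0,0,0],"gripper": 0},{"xyz": [-40,0,-35],"twist": [0,0,0],"gripper": 0},{"xyz": [-40,0,-75],"twist": [0,0,0],"gripper": 0},{"xyz": [-40,0,-115],"twist": [0,0,0],"gripper": 0}]'

```text
time: 8.13
tcp_pos: [0.5136, 0.1853, 0.1539]
orientation: [0.996, -0.087, 0.0, 0.0]
wrist_force: [1.1, 0.8, -0.0]
opening: 0.0004
finger_force: 0.0
```

Request:
carry_out --series '[{"xyz": [-20,0,-40],"twist": [0,0,0],"gripper": 0},{"xyz": [-40,0,-80],"twist": [0,0,0],"gripper": 0},{"xyz": [-40,0,-120],"twist": [0,0,0],"gripper": 60},{"xyz": [-40,0,-143],"twist": [0,0,0],"gripper": 60},{"xyz": [-40,0,-143],"twist": [0,0,0],"gripper": 60}]'

```text
time: 8.55
tcp_pos: [0.4781, 0.1939, 0.3024]
orientation: [0.996, -0.087, 0.006, -0.004]
wrist_force: [1.0, 0.4, 0.4]
opening: 0.0169
finger_force: 0.0
```

```bash
python3 - <<'E'
from h import *
O=np.array([.5558,.1785,0]);yaw=-.174
ex=np.array([np.cos(yaw),np.sin(yaw),0]);ey=np.array([-ex[1],ex[0],0])
A=[]
for n,(r,c) in {"scene":(210,345),"top":(235,280)}.items():
    im,d,P=cloud(n); s=im[r-75:r+75,c-75:c+75]; A.append(cv2.resize(s,(400,400),interpolation=cv2.INTER_CUBIC))
    h=cv2.cvtColor(im,cv2.COLOR_RGB2HSV); B=np.stack([(P-O)@ex,(P-O)@ey,P[...,2]],-1)*1000
    near=(abs(B[...,0])<160)&(abs(B[...,1])<75)&(d>0)
    red=near&((h[...,0]<7)|(h[...,0]>172))&(h[...,1]>140)&(h[...,2]>40)
    yel=near&(h[...,0]>20)&(h[...,0]<36)&(h[...,1]>130)
    blk=near&(im.max(2)<40)&(B[...,2]>235)&(B[...,0]>60)
    for k,m in(("red",red),("yel",yel),("blk",blk)):
        if m.sum()>5: print(n,k,m.sum(),np.percentile(B[m],[5,50,95],axis=0).round(0).tolist())
        if k=="red": print(np.polyfit(B[m][:,2],B[m][:,0],1))
save("a3.png",np.hstack(A)); p=manip.sense()["tcp_pos"]; print(p,(p-O)@ex,(p-O)@ey)
E
```

```text
scene red 42 [[-3.0, -12.0, 21.0], [5.0, -4.0, 46.0], [10.0, 10.0, 55.0]]
[ 0.33866107 -9.993338  ]
scene yel 1217 [[83.0, -54.0, 76.0], [95.0, -5.0, 159.0], [105.0, 45.0, 226.0]]
scene blk 63 [[107.0, -12.0, 255.0], [112.0, -5.0, 262.0], [116.0, 6.0, 267.0]]
top red 65 [[-6.0, -8.0, 27.0], [1.0, 2.0, 44.0], [8.0, 12.0, 54.0]]
[  0.48112937 -19.8870196 ]
top yel 1006 [[81.0, -47.0, 91.0], [93.0, 1.0, 170.0], [102.0, 49.0, 226.0]]
top blk 72 [[101.0, -8.0, 259.0], [106.0, 1.0, 263.0], [113.0, 10.0, 266.0]]
[0.4751969  0.19264856 0.29703582] -0.08183544752492616 -1.9355546210699456e-05
```

View pics/a3.png

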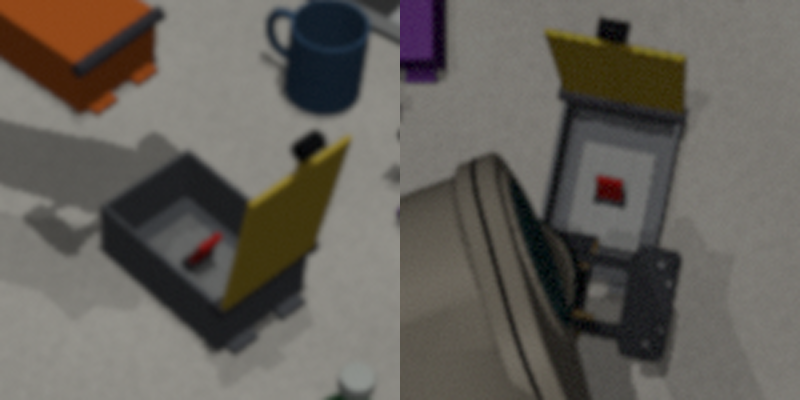

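The paddle now leans to the hinge side at about 0.4, in the scene crop at (205,250) and the top crop at (609,188). The cover hasn't moved, so I'll regrasp the pull.

Request:
carry_out --series '[{"xyz": [40,-1,0],"twist": [0,0,0],"gripper": 60},{"xyz": [80,-2,0],"twist": [0,0,0],"gripper": 60},{"xyz": [120,-2,0],"twist": [0,0,0],"gripper": 60},{"xyz": [160,-2,0],"twist": [0,0,0],"gripper": 60},{"xyz": [199,-2,0],"twist": [0,0,0],"gripper": 60}]'

```text
time: 9.07
tcp_pos: [0.6716, 0.1587, 0.2932]
orientation: [0.996, -0.088, -0.001, 0.001]
wrist_force: [0.5, 0.3, -0.2]
opening: 0.0579
finger_force: 0.0
```

Request:
carry_out --series '[{"xyz": [0,0,0],"twist": [0,0,0],"gripper": 60},{"xyz": [0,0,25],"twist": [0,0,0],"gripper": 60},{"xyz": [0,0,48],"twist": [0,0,0],"gripper": 60},{"xyz": [0,0,60],"twist": [0,0,0],"gripper": 60},{"xyz": [0,0,60],"twist": [0,0,0],"gripper": 15}]'

```text
time: 9.48
tcp_pos: [0.6671, 0.1589, 0.2299]
orientation: [0.996, -0.088, -0.004, 0.002]
wrist_force: [-0.4, -0.0, 0.0]
opening: 0.0565
finger_force: 0.0
```

Request:
carry_out --series '[{"xyz": [0,0,0],"twist": [0,0,0],"gripper": 15},{"xyz": [0,0,0],"twist": [0,0,0],"gripper": 15},{"xyz": [0,0,0],"twist": [0,0,0],"gripper": 15},{"xyz": [0,0,0],"twist": [0,0,0],"gripper": 15},{"xyz": [0,0,0],"twist": [0,0,0],"gripper": 15}]' --squeeze 15

```text
time: 9.9
tcp_pos: [0.6706, 0.1588, 0.2365]
orientation: [0.996, -0.088, 0.001, 0.001]
wrist_force: [-2.1, -2.9, 3.5]
opening: 0.0236
finger_force: 15.2
```

Request:
carry_out --series '[{"xyz": [-10,0,-2],"twist": [0,0,0],"gripper": 15},{"xyz": [-29,0,-3],"twist": [0,0,0],"gripper": 15},{"xyz": [-48,0,-3],"twist": [0,0,0],"gripper": 15},{"xyz": [-67,0,-1],"twist": [0,0,0],"gripper": 15},{"xyz": [-86,0,3],"twist": [0,0,0],"gripper": 15}]'

```text
time: 10.32
tcp_pos: [0.5866, 0.1739, 0.2335]
orientation: [0.996, -0.088, 0.002, 0.0]
wrist_force: [2.8, -1.1, -5.2]
opening: 0.0238
finger_force: 15.0
```

Request:
carry_out --series '[{"xyz": [-18,0,6],"twist": [0,0,0],"gripper": 15},{"xyz": [-36,0,13],"twist": [0,0,0],"gripper": 15},{"xyz": [-53,0,23],"twist": [0,0,0],"gripper": 15},{"xyz": [-68,0,34],"twist": [0,0,0],"gripper": 15},{"xyz": [-83,0,46],"twist": [0,0,0],"gripper": 15}]'

```text
time: 10.73
tcp_pos: [0.5045, 0.1886, 0.1875]
orientation: [0.996, -0.088, 0.002, -0.0]
wrist_force: [3.1, -1.9, -1.5]
opening: 0.0235
finger_force: 15.0
```

Request:
carry_out --series '[{"xyz": [-13,0,14],"twist": [0,0,0],"gripper": 15},{"xyz": [-25,0,29],"twist": [0,0,0],"gripper": 15},{"xyz": [-35,0,45],"twist": [0,0,0],"gripper": 15},{"xyz": [-44,0,62],"twist": [0,0,0],"gripper": 15},{"xyz": [-51,0,80],"twist": [0,0,0],"gripper": 15}]'

```text
time: 11.15
tcp_pos: [0.4539, 0.1976, 0.1068]
orientation: [0.996, -0.088, 0.001, -0.0]
wrist_force: [0.1, -3.0, 1.8]
opening: 0.0241
finger_force: 15.0
```

Request:
carry_out --series '[{"xyz": [-5,0,18],"twist": [0,0,0],"gripper": 15},{"xyz": [-8,0,36],"twist": [0,0,0],"gripper": 15},{"xyz": [-9,0,46],"twist": [0,0,0],"gripper": 15},{"xyz": [-9,0,55],"twist": [0,0,0],"gripper": 15},{"xyz": [-9,0,57],"twist": [0,0,0],"gripper": 15}]'

```text
time: 11.57
tcp_pos: [0.4445, 0.1992, 0.0496]
orientation: [0.996, -0.088, -0.0, 0.0]
wrist_force: [-3.9, -1.7, 21.4]
opening: 0.0238
finger_force: 15.0
```

Request:
carry_out --series '[{"xyz": [0,0,1],"twist": [0,0,0],"gripper": 15},{"xyz": [0,0,1],"twist": [0,0,0],"gripper": 15},{"xyz": [0,0,1],"twist": [0,0,0],"gripper": 15}]'

```text
time: 11.82
tcp_pos: [0.4446, 0.1992, 0.0497]
orientation: [0.996, -0.088, -0.0, 0.0]
wrist_force: [-3.5, -1.9, 10.3]
opening: 0.0237
finger_force: 15.0
```

Request:
carry_out --series '[{"xyz": [0,0,0],"twist": [0,0,0],"gripper": 60},{"xyz": [0,0,0],"twist": [0,0,0],"gripper": 60},{"xyz": [0,0,0],"twist": [0,0,0],"gripper": 60},{"xyz": [0,0,0],"twist": [0,0,0],"gripper": 60},{"xyz": [0,0,-25],"twist": [0,0,0],"gripper": 60}]'

```text
time: 12.23
tcp_pos: [0.4425, 0.1987, 0.0707]
orientation: [0.996, -0.087, -0.003, 0.002]
wrist_force: [-1.0, 0.4, -0.6]
opening: 0.0541
finger_force: 0.0
```

Request:
carry_out --series '[{"xyz": [0,0,-40],"twist": [0,0,0],"gripper": 60},{"xyz": [0,0,-80],"twist": [0,0,0],"gripper": 60},{"xyz": [0,0,-120],"twist": [0,0,0],"gripper": 60},{"xyz": [0,0,-160],"twist": [0,0,0],"gripper": 60},{"xyz": [0,0,-160],"twist": [0,0,0],"gripper": 60}]'

```text
time: 12.65
tcp_pos: [0.4493, 0.2016, 0.2404]
orientation: [0.996, -0.088, 0.006, -0.004]
wrist_force: [0.1, 0.3, -0.9]
opening: 0.0599
finger_force: 0.0
```

```bash
python3 - <<'E'
from h import *
A=[]
for n,(r,c) in {"scene":(225,310),"top":(235,320)}.items():
    im,d,P=cloud(n); s=im[r-115:r+115,c-115:c+115]; A.append(cv2.resize(s,(400,400),interpolation=cv2.INTER_CUBIC))
    h=cv2.cvtColor(im,cv2.COLOR_RGB2HSV)
    for name,lo,hi in(("Y",22,35),("B",105,125)):
        m=((h[...,0]>lo)&(h[...,0]<hi)&(h[...,1]>150)&(d>0)).astype(np.uint8)
        k,l,st,_=cv2.connectedComponentsWithStats(m); m=cv2.erode((l==1+st[1:,4].argmax()).astype(np.uint8),np.ones((3,3)))>0
        Q=P[m]; c0=Q.mean(0); v=np.linalg.svd(Q-c0,full_matrices=False)[2][2]; print(n,name,c0.round(4),(v*np.sign(v[2])).round(4))
save("a4.png",np.hstack(A)); s=manip.sense(); print(s["tcp_pos"],s["wrist_force"])
E
```

```text
scene Y [0.5517 0.1748 0.073 ] [-0.002   0.0022  1.    ]
scene B [ 0.5371 -0.1752  0.075 ] [ 0.0269 -0.007   0.9996]
top Y [0.5507 0.1805 0.0716] [-0.0018  0.0014  1.    ]
top B [ 0.5351 -0.1667  0.0736] [ 0.0258 -0.009   0.9996]
[0.44560453 0.20027992 0.23480769] [-0.13540112  0.44264599  0.1487243 ]
```

View pics/a4.png

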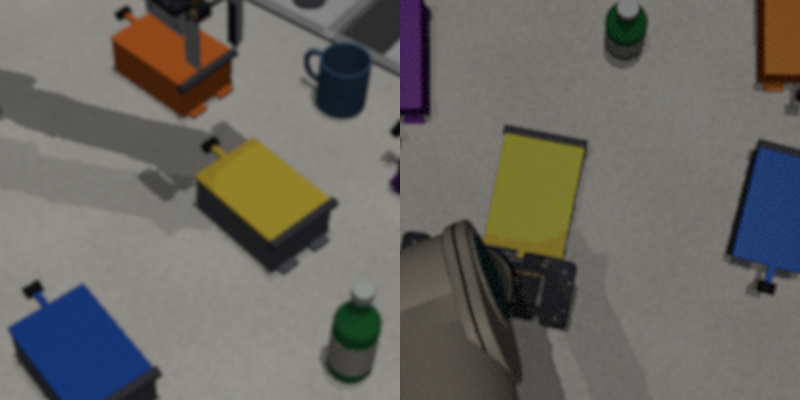

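The yellow cover lies flat, with its normal vertical to within 0.003. The blue cover is unchanged and the gripper is clear of everything, so I'm handing in.

```bash
python3 -c "from station import manip; print(manip.finish_job())"
```

```text
the job is handed in; nothing more can be done
None
```

The job is handed in at about 13 s: the disposer switch is pushed fully over to the hinge side, the yellow cover is shut flat again, and the blue-covered box was left untouched.

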